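Pack the gap under the pump foot

ROBOT

A 6-joint arm with a two-finger parallel gripper is mounted at the origin on the work surface. World frame = base frame: x ahead of the robot, y to its left, z up, the work surface at z = 0. Lengths are in m, angles in rad, forces in N, time in s.
With the tool pointing down it reaches from about 0.35 to 0.725 m from the base axis. Payload 6 kg.
Tool frame: the origin (TCP) lies midway between the tips of the shut fingers; the grasp point (between the pads) lies behind it (ctrl.hold_point_z is the z of the grasp point in the tool frame, in m); z points along the fingers, y is the line along which they close (so a half turn about z gives the same grasp; the last joint's range is limited). The gripper opens to 85 mm and grips with 20 to 120 N. Pads are 22 mm wide; open, the fingers measure 114 mm over their backs; the gripper's body (76 mm by 85 mm) begins 54 mm behind the grasp point. The pads swing forward as they close: fully open they stand 13 mm farther back than shut.
Start: joints at [1.448, 0.04, 0.085, 0, -1.615, -0.334], TCP at [0.265, 0.538, 0.231] pointing down, gripper open.
Joint ranges: [-2.56, 2.56], [-1.29, 2.01], [-1.08, 1.49], [-3.29, 1.98], [-2.81, -0.18], [-2.99, 2.99]. Speed limits (rad/s): [2.57, 2.57, 3.01, 3.14, 3.14, 3.14].

INTERFACE

Orientations are given as a unit quaternion [w, x, y, z].
In Python, from plant import ctrl, fingers, sensors, vision gives the robot as it stands. The module is installed in compiled form; this text tells all that it offers. Calls block until the motion is done:
- ctrl.move_pose(position, orientation): joint-space move of the TCP to a pose.
- ctrl.move_l(position, attitude=None, vel=0.15, max_force=None): straight line of the TCP; attitude=None keeps the orientation; vel is the mean speed in m/s. With max_force (N) it stops when the force on the tool has changed by that much, and returns True; else False.
- ctrl.move_joints(angles): joint-space move.
- fingers.ungrasp() and fingers.close(force=None): open the fingers fully, or close them until they stop; force is the grip in N (None keeps the last).
- ctrl.sleep(seconds).
- ctrl.inverse_kinematics(position, orientation): joint angles nearest the present ones, or None.
- sensors.get_state(): the state.
- vision.capture(name): name is "side" or "top" or "wrist"; returns (picture, depth): 400x640x3 uint8, red, green, blue; 400x640 float32, m along the optical axis (not along the pixel's ray), 0 where there is no reading.
- vision.camera_params(name): a dict with "mtx" (3x3 intrinsics, pixels), "rvec" (rotation vector, rad) and "tvec" (3), from world to camera coordinates, as OpenCV has them. Camera axes: x right, y down, z forward; pixel columns grow to the right and rows downward; lengths in m; the calibration is good to about 2 mm. A picture is of the moment at which its call begins: read the wrist's pose just before it. camera_params takes no time and is no camera call; for the wrist camera it gives the pose at the moment of the call.
A pose or a line that the arm cannot do raises ctrl.IKError and nothing moves.
- ctrl.finish_job(): hands the job in; it is judged then, once.
The state is a dict: "t": time; "joint_positions": joint angles; "joint_vel": joint speeds; "joint_torque": joint torques, N m; "ee_pos": TCP position; "tcp_rot": TCP orientation; "wrist_force": force on the tool from outside, world axes, zero at the start; "torque": the same for the moment, N m; "width": finger opening in m; "grasp_force": force on a finger pad.
Only numpy, scipy, OpenCV 4.12 (cv2) and the standard library are available. Lean on these libraries where they do the work, as an engineer would, in place of code of your own. Each camera call takes 0.05 s, during which the arm holds its last target. There are 200 camera calls.

TASK

Slide the slotted packing plates one on another into the gap under the pump's front foot, fully home around the stud, until there are enough that the foot, pressed down, bites on the stack instead of running to its stop. Finish while pressing the pump firmly down, so that the flat stack is held tight under the foot; do not let go. Keep any spare plates well clear of the stud and leave the other things on the bench where they are.

Things in the scene. Friction and masses are not known exactly. Their poses are not given: they have to be found in the camera images.
- packer1: Slotted aluminium packing plate, 116 x 44 x 10 mm, flat on the bench, 0.12 kg; all four alike. Origin: underside, in the slot, where the stud sits when home; +z up, +x to the open prong end. Prong tips x=+38 mm, slot 16 mm wide (y +-8) closed at x=-7, tail end x=-78. Centre of mass near x=-26. Grip across the 44 mm width near x=-62.
- packer2: Slotted aluminium packing plate, 116 x 44 x 10 mm, flat on the bench, 0.12 kg; all four alike. Origin: underside, in the slot, where the stud sits when home; +z up, +x to the open prong end. Prong tips x=+38 mm, slot 16 mm wide (y +-8) closed at x=-7, tail end x=-78. Centre of mass near x=-26. Grip across the 44 mm width near x=-62.
- packer3: Slotted aluminium packing plate, 116 x 44 x 10 mm, flat on the bench, 0.12 kg; all four alike. Origin: underside, in the slot, where the stud sits when home; +z up, +x to the open prong end. Prong tips x=+38 mm, slot 16 mm wide (y +-8) closed at x=-7, tail end x=-78. Centre of mass near x=-26. Grip across the 44 mm width near x=-62.
- packer4: Slotted aluminium packing plate, 116 x 44 x 10 mm, flat on the bench, 0.12 kg; all four alike. Origin: underside, in the slot, where the stud sits when home; +z up, +x to the open prong end. Prong tips x=+38 mm, slot 16 mm wide (y +-8) closed at x=-7, tail end x=-78. Centre of mass near x=-26. Grip across the 44 mm width near x=-62.
- pad: Fixed steel pad under the pump's front foot; height varies. Origin: centre of its top face, on the axis of an 8 mm stud rising 45 mm into the foot. Top face spans x -40 to +38 mm, y +-33. +x points from the open front (where packers slide in) to the motor. Packer home: its origin over this one, axes alike.
- pump: Pump with round green motor (80 mm diameter, from x=20 mm back) on a steel saddle. Origin: flat underside of its front foot, on the stud's axis; +x along the motor, +z up. The gap is from pad up to here, 23 to 42 mm as found. It slides straight down on springs at most 13 mm to a hard stop; springs push back 1 N at the top, 2.5 N at the stop.
- foot_front (a point): Middle of the lower front edge of the pump's foot plate, 30 mm in front of the stud. The plate is 12 mm thick, 70 mm wide (y), and level; packers enter below this edge, heading along the pump's +x. The frame's two posts stand 95 to 145 mm behind the stud, 57 to 75 mm either side, 157 mm high above the bench. Moves with the pump.
- press_top (a point): Centre of the flat top of the black terminal box on the motor (56 x 44 mm), 55 mm behind the stud, 115 mm above the foot's underside: a good place to press the pump down, with about 15 N. Moves with the pump; axes as pump.
- ball_valve: Steel ball valve with a flat lever, about 75 mm long, 52 mm high. Bystander. Origin: its underside's centre, or near its middle.
- spray_can: Spray can, 60 mm diameter, 190 mm tall, standing. Bystander. Origin: its underside's centre, or near its middle.
- paste_pot: Open white pot, 84 mm diameter, 65 mm tall. Bystander. Origin: its underside's centre, or near its middle.
- wrench: Wrench lying flat, about 200 mm long, under 20 mm high. Bystander. Origin: its underside's centre, or near its middle.
- tape_reel: White reel, 52 mm diameter, 14 mm high, lying flat. Bystander. Origin: its underside's centre, or near its middle.
- brass_collar: Brass collar, 34 mm diameter, 20 mm high. Bystander. Origin: its underside's centre, or near its middle.
- screwdriver: Screwdriver lying flat, about 200 mm long, under 40 mm high. Bystander. Origin: its underside's centre, or near its middle.
Mind the look-alikes: they are no part of the job. What is shaped like the packer3 but turquoise is not meant.

How it is judged:
By the outcome, as a careful person would: the job done as asked, in the order asked, and still so for the second after the job is handed in, while the arm keeps its last pose, push and grip.
It also fails if it takes over 72 s, if anything falls off the work surface, if the arm or the gripper's body presses on something with over 40 N, if the wrist force passes 120 N, or if a joint passes its speed limit or range.

## Working session

There is one attempt and no reset: what is moved stays moved. The work goes in short steps, each a Python script; the robot and the scene stay as the last script left them, time stands still between calls to the robot, and variables do not carry over. Pictures are saved under pics/ and viewed, at most 10 in all, crops included, and the job is handed in when it is done.

```bash
mkdir -p pics; cat > h.py <<'E'
import numpy as np, cv2
from plant import ctrl, fingers, sensors, vision
def cam(n):
    p=vision.camera_params(n); R=cv2.Rodrigues(np.array(p['rvec'],float))[0]
    return np.array(p['mtx'],float),R,np.array(p['tvec'],float).ravel()
def cloud(c,d):
    K,R,t=c; v,u=np.mgrid[:400,:640]
    P=np.stack([(u-K[0,2])/K[0,0]*d,(v-K[1,2])/K[1,1]*d,d],-1)
    return (P-t)@R
def ray(c,u,v,z):
    K,R,t=c; o=-R.T@t; d=R.T@np.array([(u-K[0,2])/K[0,0],(v-K[1,2])/K[1,1],1])
    return o+d*(z-o[2])/d[2]
def save(n,im): cv2.imwrite(f'pics/{n}.png',im[:,:,::-1])
def quat(yaw): # tool down, tool x at world angle yaw
    return [0,np.cos(yaw/2),np.sin(yaw/2),0]
E
python3 - <<'E'
from h import *
for n in('top','side'):
    im,d=vision.capture(n); save(n,im); c=cam(n); np.savez(f'{n}.npz',im=im,d=d,P=cloud(c,d),K=c[0],R=c[1],t=c[2])
    print(n,-c[1].T@c[2])
s=sensors.get_state();print(s['tcp_rot'],ctrl.hold_point_z,s['t'],cam('wrist'))
E
```

```text
top [0.37824851 0.02692619 1.4176156 ]
side [-0.25496025 -0.79157261  0.84458635]
[ 7.90695504e-04  9.74034221e-01 -2.26399422e-01 -1.12533261e-04] -0.0187 0.1 (array([[288.13918585,   0.        , 317.54404568],
       [  0.        , 288.13918585, 199.38817385],
       [  0.        ,   0.        ,   1.        ]]), array([[-4.41050818e-01, -8.97481686e-01,  8.93477700e-04],
       [-8.50219408e-01,  4.18143034e-01,  3.19817699e-01],
       [-2.87404130e-01,  1.40296206e-01, -9.47478676e-01]]), array([ 0.59981043, -0.04013502,  0.37959116]))
```

View pics/top.png

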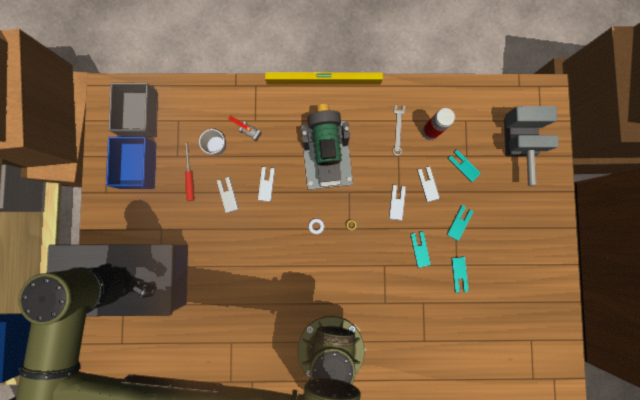

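View pics/side.png

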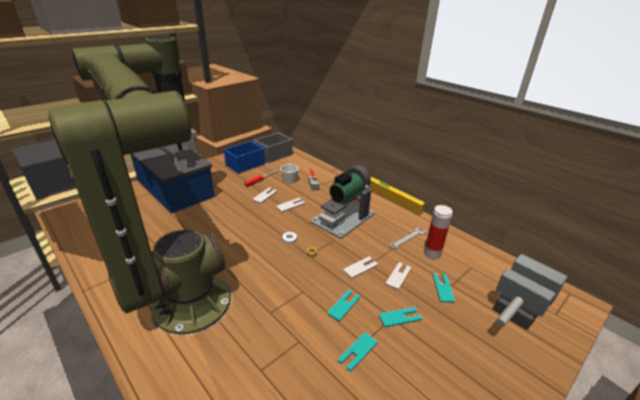

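The top view shows eight slotted plates. Four are silver, at about (228,195), (266,184), (398,202) and (428,184), and four are turquoise, at (464,165), (460,222), (421,249) and (460,274). The aluminium (silver) ones match the description, so the turquoise ones are the decoys. The pump is at (327,150) with its front facing the robot. Next I'll get coarse positions and confirm the silver plates in one enlarged crop.

```bash
python3 - <<'E'
from h import *
f=np.load('top.npz'); im,P=f['im'],f['P']
cv2.imwrite('pics/crop.png',cv2.resize(im[95:240,200:480],None,fx=2.8,fy=2.8,interpolation=cv2.INTER_CUBIC)[:,:,::-1])
hsv=cv2.cvtColor(im,cv2.COLOR_RGB2HSV)
m=((hsv[...,1]<45)&(hsv[...,2]>150)).astype(np.uint8)
for c in cv2.findContours(m,0,1)[0]:
    a=cv2.contourArea(c)
    if a>60:
        (u,v),s,_=cv2.minAreaRect(c); u0,v0=int(u),int(v); k=np.zeros_like(m);cv2.drawContours(k,[c],0,1,-1)
        print(a,u0,v0,s,np.round(np.median(P[k>0],0),3))
for uv in [(327,150),(327,145),(327,180),(310,180),(345,180),(327,186),(310,186),(327,172)]: print(uv,P[uv[1],uv[0]].round(3))
E
```

```text
163.5 316 226 (14.0, 14.0) [0.41  0.046 0.011]
189.5 76 207 (6.494364261627197, 38.13357925415039) [ 0.541  1.3   -0.751]
323.5 397 202 (13.03092098236084, 33.90248107910156) [ 0.481 -0.229  0.009]
306.0 226 194 (33.56254196166992, 12.686320304870605) [0.51  0.346 0.009]
307.0 428 183 (33.90705108642578, 12.643308639526367) [ 0.546 -0.342  0.01 ]
324.5 265 183 (13.271717071533203, 33.36534118652344) [0.547 0.22  0.009]
160.5 310 175 (27.079999923706055, 10.679999351501465) [0.577 0.063 0.011]
89.0 532 167 (34.10739517211914, 3.6953837871551514) [ 0.598 -0.66   0.091]
449.5 211 141 (24.0, 24.0) [0.701 0.404 0.02 ]
220.0 445 116 (17.0, 16.0) [ 0.736 -0.349  0.189]
153.0 397 127 (9.75854778289795, 44.884464263916016) [ 0.756 -0.239  0.007]
11013.0 475 36 (72.0, 225.0) [ 1.484 -0.725 -0.75 ]
13738.5 204 35 (225.99996948242188, 71.99998474121094) [ 1.449  0.658 -0.751]
794.5 20 19 (38.0, 41.0) [ 1.544  1.663 -0.752]
(327, 150) [0.632 0.011 0.199]
(327, 145) [0.647 0.011 0.202]
(327, 180) [0.555 0.01  0.099]
(310, 180) [0.567 0.067 0.01 ]
(345, 180) [ 0.567 -0.053  0.012]
(327, 186) [0.546 0.009 0.014]
(310, 186) [0.547 0.067 0.011]
(327, 172) [0.582 0.01  0.095]
```

View pics/crop.png

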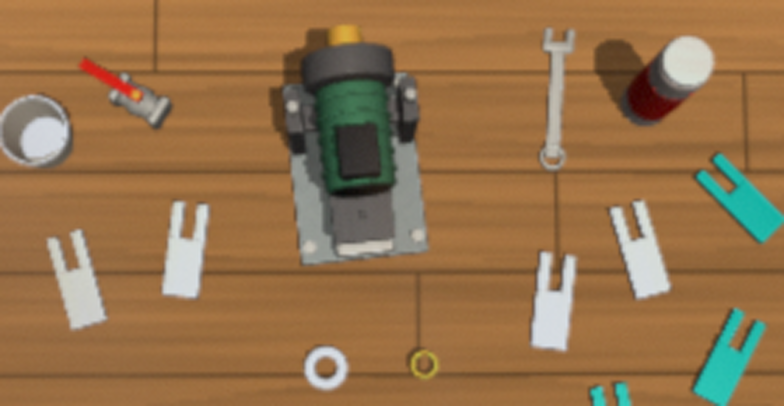

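The crop confirms the four silver plates, all with their prongs pointing roughly up (+x). Next I'll use the wrist camera to look at the gap from the front and low down.

```bash
cat >> h.py <<'E'
from scipy.spatial.transform import Rotation as Ro
def tq(a): # tool x=-x, tilted outward by a
    s,c=np.sin(a),np.cos(a); q=Ro.from_matrix(np.array([[-c,0,s],[0,1,0],[-s,0,-c]])).as_quat()
    return [q[3],*q[:3]]
def plate(c,im,xy):
    hsv=cv2.cvtColor(im,cv2.COLOR_RGB2HSV)
    m=((hsv[...,1]<45)&(hsv[...,2]>140)).astype(np.uint8); best=None
    for k in cv2.findContours(m,0,1)[0]:
        if cv2.contourArea(k)<150: continue
        W=np.array([ray(c,u,v,0.01)[:2] for u,v in k[:,0,:]],np.float32)
        (cx,cy),s,_=r=cv2.minAreaRect(W*1000)
        L=max(s);w=min(s)
        if not(95<L<135 and 34<w<56): continue
        b=cv2.boxPoints(r); e=max([b[1]-b[0],b[2]-b[1]],key=np.linalg.norm); e/=np.linalg.norm(e)
        M=cv2.moments((W*1000).reshape(-1,1,2)); g=np.array([M['m10'],M['m01']])/M['m00']
        if (g-[cx,cy])@e>0: e=-e
        o=np.array([cx,cy])/1000+0.020*e; d=np.hypot(cx/1000-xy[0],cy/1000-xy[1])
        if best is None or d<best[0]: best=(d,o,np.arctan2(e[1],e[0]),(L,w))
    return best
E
python3 - <<'E'
from h import *
f=np.load('top.npz'); c=(f['K'],f['R'],f['t'])
for xy in [(.51,.346),(.547,.22),(.481,-.229),(.546,-.342)]: print(plate(c,f['im'],xy))
for p in [(.50,.01,.16),(.48,.01,.17),(.46,.01,.17),(.44,.01,.18)]:
  for a in (.8,.6):
    j=ctrl.inverse_kinematics(p,tq(a)); print(p,a,None if j is None else np.round(j,2))
E
```

```text
(np.float64(0.008938951273454749), array([0.53775091, 0.35420499]), np.float32(0.2913355), (114.78015899658203, 43.88356399536133))
(np.float64(0.007886741828639635), array([0.57413934, 0.21453565]), np.float32(-0.123158514), (114.564697265625, 45.17565155029297))
(np.float64(0.00962259247209091), array([ 0.51021609, -0.23372492]), np.float32(-0.13077722), (116.76923370361328, 44.95821762084961))
(np.float64(0.008747649751923305), array([ 0.57347667, -0.33360442]), np.float32(0.27383694), (116.06065368652344, 44.03445816040039))
(0.5, 0.01, 0.16) 0.8 None
(0.5, 0.01, 0.16) 0.6 [ 0.67 -0.89 -0.96  0.41 -1.05 -2.36]
(0.48, 0.01, 0.17) 0.8 None
(0.48, 0.01, 0.17) 0.6 [ 0.72 -0.97 -0.98  0.42 -1.13 -2.39]
(0.46, 0.01, 0.17) 0.8 None
(0.46, 0.01, 0.17) 0.6 [ 0.78 -1.07 -1.02  0.44 -1.2  -2.42]
(0.44, 0.01, 0.18) 0.8 None
(0.44, 0.01, 0.18) 0.6 [ 0.85 -1.16 -1.04  0.46 -1.3  -2.45]
```

```bash
python3 - <<'E'
from h import *
ctrl.move_pose([.50,.01,.16],tq(.6))
c=cam('wrist'); im,d=vision.capture('wrist'); save('gap',im); np.savez('gap.npz',im=im,d=d,P=cloud(c,d),K=c[0],R=c[1],t=c[2])
print(sensors.get_state()['t'])
for o,y in [((.538,.354),.29),((.574,.2145),-.123),((.51,-.234),-.13),((.573,-.334),.274),((.575,.01),.07)]:
  g=np.array(o)-.062*np.array([np.cos(y),np.sin(y)])
  for yy in (y,y+np.pi,y-np.pi):
    j=ctrl.inverse_kinematics([*g,.03],quat(yy)); print(g.round(3),round(yy,2),None if j is None else np.round(j,2))
E
```

```text
2.2333
[0.479 0.336] 0.29 [ 0.96  0.07 -0.25  0.   -1.25  0.91]
[0.479 0.336] 3.43 [ 0.96  0.07 -0.25  0.   -1.25 -2.24]
[0.479 0.336] -2.85 [ 0.96  0.07 -0.25  0.   -1.25 -2.24]
[0.512 0.222] -0.12 [ 0.77  0.   -0.33  0.   -1.24  0.68]
[0.512 0.222] 3.02 [ 0.77  0.   -0.33  0.   -1.24 -2.46]
[0.512 0.222] -3.26 [ 0.77  0.   -0.33  0.   -1.24 -2.46]
[ 0.449 -0.226] -0.13 [-0.06 -0.15 -0.47  0.   -1.25  1.51]
[ 0.449 -0.226] 3.01 [-0.06 -0.15 -0.47  0.   -1.25 -1.64]
[ 0.449 -0.226] -3.27 [-0.06 -0.15 -0.47  0.   -1.25 -1.64]
[ 0.513 -0.351] 0.27 [-0.28  0.17 -0.15  0.   -1.25  2.12]
[ 0.513 -0.351] 3.42 [-0.28  0.17 -0.15  0.   -1.25 -1.02]
[ 0.513 -0.351] -2.87 [-0.28  0.17 -0.15  0.   -1.25 -1.02]
[0.513 0.006] 0.07 [ 0.4  -0.12 -0.44  0.   -1.25  1.24]
[0.513 0.006] 3.21 [ 0.4  -0.12 -0.44  0.   -1.25 -1.9 ]
[0.513 0.006] -3.07 [ 0.4  -0.12 -0.44  0.   -1.25 -1.9 ]
```

View pics/gap.png

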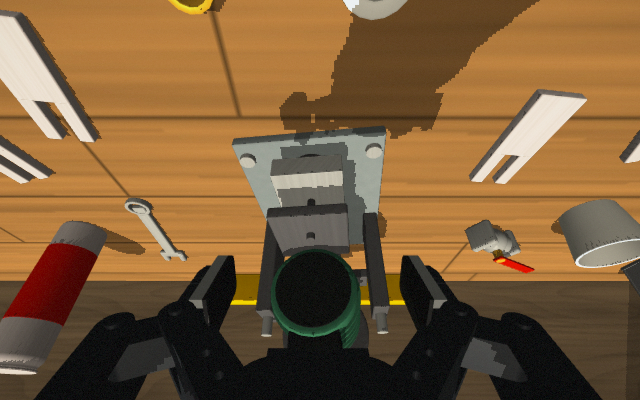

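The image is upside down. It shows the base plate, the pad (about rows 155–205, cols 272–343), the foot (about rows 207–250) and the green motor. I'll read the heights from the depth along a few columns.

```bash
python3 - <<'E'
from h import *
f=np.load('gap.npz'); P=f['P'];im=f['im']
for u in (295,325):
  for v in range(148,262,3): print(u,v,P[v,u].round(4),im[v,u])
cv2.imwrite('pics/gapc.png',cv2.resize(cv2.rotate(im[125:265,220:400],cv2.ROTATE_180),None,fx=4,fy=4,interpolation=cv2.INTER_CUBIC)[:,:,::-1])
E
```

```text
295 148 [ 0.5566 -0.0128  0.0115] [85 89 83]
295 151 [ 0.5612 -0.0131  0.011 ] [84 88 83]
295 154 [ 0.5657 -0.0133  0.0108] [86 87 83]
295 157 [ 0.5701 -0.0136  0.0107] [87 89 84]
295 160 [ 0.5456 -0.0108  0.0395] [85 82 75]
295 163 [ 0.546  -0.0107  0.043 ] [87 84 77]
295 166 [ 0.546  -0.0105  0.0468] [91 89 79]
295 169 [ 0.5457 -0.0103  0.0508] [91 89 81]
295 172 [ 0.5457 -0.0101  0.0545] [91 89 79]
295 175 [ 0.5462 -0.01    0.0577] [202 198 179]
295 178 [ 0.5513 -0.0103  0.0567] [202 199 179]
295 181 [ 0.5549 -0.0105  0.0573] [201 196 178]
295 184 [ 0.5587 -0.0108  0.0577] [200 196 176]
295 187 [ 0.5627 -0.011   0.058 ] [193 190 172]
295 190 [ 0.5686 -0.0114  0.0569] [107 104  92]
295 193 [ 0.5733 -0.0117  0.0568] [107 105  95]
295 196 [ 0.5775 -0.0119  0.0573] [105 103  93]
295 199 [ 0.5823 -0.0122  0.0573] [108 106  95]
295 202 [ 0.5877 -0.0126  0.0571] [108 105  96]
295 205 [ 0.5922 -0.0128  0.0576] [104 102  93]
295 208 [ 0.5556 -0.0092  0.0873] [47 47 43]
295 211 [ 0.5554 -0.009   0.0906] [49 47 44]
295 214 [ 0.5568 -0.009   0.0927] [55 53 53]
295 217 [ 0.5572 -0.0089  0.0955
[... 1631 characters left out ...]
]
325 214 [0.5535 0.0164 0.0949] [92 88 84]
325 217 [0.5566 0.0165 0.0959] [107 102  96]
325 220 [0.5619 0.0166 0.0955] [107 103  95]
325 223 [0.5647 0.0167 0.0968] [109 104  98]
325 226 [0.5712 0.0168 0.0958] [104  99  94]
325 229 [0.5762 0.0169 0.0958] [108 103  98]
325 232 [0.5816 0.017  0.0957] [106 100  96]
325 235 [0.5863 0.0171 0.0962] [105 100  95]
325 238 [0.592  0.0173 0.0961] [104 100  94]
325 241 [0.5989 0.0174 0.0956] [104 101  94]
325 244 [0.6034 0.0175 0.0964] [99 96 91]
325 247 [0.6089 0.0176 0.0967] [55 52 52]
325 250 [0.6062 0.0175 0.1014] [17 36 25]
325 253 [0.6021 0.0173 0.1066] [18 22 16]
325 256 [0.6028 0.0173 0.1094] [16 19 18]
325 259 [0.6023 0.0172 0.1127] [ 9 10 13]
```

View pics/gapc.png

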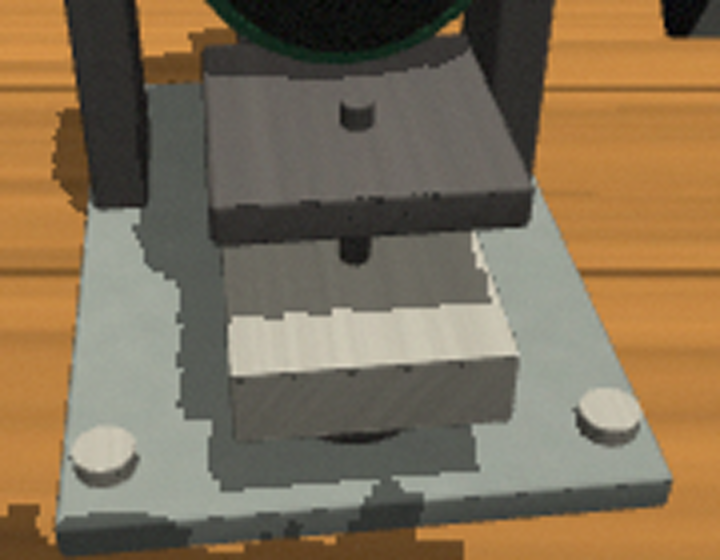

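The silver pad top is at z≈0.0573 and the foot top at z≈0.0959. The foot underside is therefore at 0.0839 and the gap about 26.6 mm. That leaves about 13.6 mm at the stop, so two plates (20 mm) fit and bite, while one wouldn't. Next I'll fit the stud position and yaw.

```bash
python3 - <<'E'
from h import *
f=np.load('gap.npz'); P=f['P']; im=f['im']
sub=np.zeros(P.shape[:2],bool); sub[150:258,255:360]=1
for nm,z0,z1,off,xm in [('pad',.040,.055,.040,.553),('foot',.086,.0935,.030,.565)]:
    Q=P[sub&(P[...,2]>z0)&(P[...,2]<z1)&(P[...,0]<xm)&(P[...,0]>.53)&(abs(P[...,1]-.006)<.05)][:,:2]
    vx,vy,x0,y0=cv2.fitLine(Q.astype(np.float32),cv2.DIST_HUBER,0,.001,.001).ravel()
    e=np.array([vx,vy]); e*=np.sign(vy); s=(Q-[x0,y0])@e
    a,b=np.percentile(s,[.5,99.5]); n=np.array([e[1],-e[0]])
    print(nm,len(Q),'yaw',np.arctan2(n[1],n[0]),'w',b-a,'stud',np.array([x0,y0])+e*(a+b)/2+off*n)
# stud pixels: dark spot between foot and pad rows
g=im.sum(2); K,R,t=f['K'],f['R'],f['t']
for v in range(198,208): 
    r=np.where(g[v,285:335]<120)[0]+285
    if len(r): print(v,r.min(),r.max(),P[v,int(r.mean())].round(4))
for v in range(224,240):
    r=np.where(g[v,295:325]<200)[0]+295
    if len(r): print('t',v,r.min(),r.max(),P[v,int(r.mean())].round(4))
E
```

```text
pad 844 yaw 0.10849805 w 0.0646585256339717 stud [0.58461489 0.00374649]
foot 564 yaw 0.10675652 w 0.06888167434937056 stud [0.58467145 0.00386762]
199 309 312 [0.5812 0.0028 0.0582]
200 308 314 [0.5808 0.0038 0.0598]
201 308 314 [0.58   0.0038 0.0615]
202 308 314 [0.5808 0.0038 0.0622]
203 308 314 [0.5811 0.0038 0.0632]
204 308 334 [0.5911 0.0087 0.0571]
205 308 321 [0.5547 0.0071 0.0848]
206 301 305 [ 0.5568 -0.0033  0.0843]
207 286 291 [ 0.5571 -0.0155  0.0852]
t 232 309 312 [0.5804 0.0033 0.0964]
t 233 307 314 [0.5798 0.0034 0.0978]
t 234 307 314 [0.5798 0.0034 0.0989]
t 235 307 314 [0.5807 0.0034 0.0994]
t 236 307 314 [0.58   0.0034 0.1008]
t 237 307 314 [0.5801 0.0034 0.1018]
t 238 314 314 [0.5824 0.007  0.1015]
```

Both fits agree: stud at (0.5846, 0.0038), yaw 0.107. Now I'll pick the first plate (left, near), taking one close look before grasping.

```bash
cat >> h.py <<'E'
S=np.array([.5846,.0038]); PSI=.107; ZP=.0573; ZT=.002
def pick(xy,y):
    u=np.array([np.cos(y),np.sin(y)]); o=np.array(xy)
    ctrl.move_pose([*(o+.05*u),.20],quat(y+np.pi))
    ctrl.sleep(.2)
    c=cam('wrist'); im,d=vision.capture('wrist'); b=plate(c,im,o-.02*u)
    print('seen',b); Pc=cloud(c,d)
    if b is None or np.linalg.norm(b[1]-o)>.015: save('fail',im); raise SystemExit
    o,y=b[1],float(b[2]); u=np.array([np.cos(y),np.sin(y)]); g=o-.062*u
    near=(np.hypot(Pc[...,0]-(o-.03*u)[0],Pc[...,1]-(o-.03*u)[1])<.012)
    print('plate top z',np.median(Pc[near][:,2]))
    ctrl.move_pose([*g,.08],quat(y+np.pi))
    print('hit',ctrl.move_l([*g,ZT],vel=.1,max_force=15))
    fingers.close(80)
    s=sensors.get_state(); print('grip',s['width'],s['grasp_force'],s['ee_pos'],s['wrist_force'])
    ctrl.move_l([*g,.15],vel=.2)
    s=sensors.get_state(); print('up',s['width'],s['grasp_force'],s['t'])
E
python3 - <<'E'
from h import *
ctrl.move_l([.44,.05,.25],vel=.3)
pick((.5741,.2145),-.123)
im,d=vision.capture('wrist'); save('held',im)
E
```

```text
seen (np.float64(0.0029197939180671314), array([0.57628627, 0.21661699]), np.float32(-0.114930354), (113.9747543334961, 42.94481658935547))
plate top z 0.3431364162498761
hit False
grip 0.04090218156510512 81.37362599372864 [0.51519473 0.22401147 0.00312562] [-2.15172949  0.21240433  6.16061374]
up 0.04101607942589348 80.97414493560791 7.3833
```

View pics/held.png

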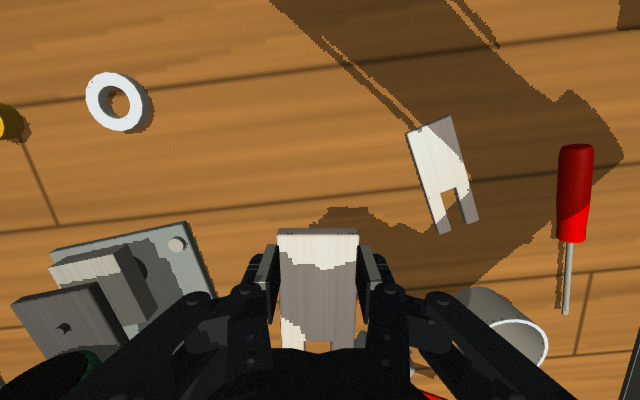

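The plate is held level by its tail, with the tail edge at about row 232, cols 279–358. Next I'll insert it with guarded moves.

```bash
cat >> h.py <<'E'
U=np.array([np.cos(PSI),np.sin(PSI)])
def held():
    s=sensors.get_state(); c=cam('wrist'); im,d=vision.capture('wrist'); P=cloud(c,d); p=np.array(s['ee_pos'])
    q=s['tcp_rot']; R=Ro.from_quat([q[1],q[2],q[3],q[0]]).as_matrix()
    T=((P-p)@R)[225:262,312:324]; T=T[d[225:262,312:324]>0]; T=T[(abs(T[:,2])<.03)&(abs(T[:,0])<.04)]
    print('held: tail tool-x',np.percentile(T[:,0],99),'top/tool-z',np.median(T[:,2]),'n',len(T))
    return im
def at(x,zb): return [*(S+(x-.062)*U),zb+ZT+.001]
def insert(zb,xs,vel=.06):
    q=quat(PSI+np.pi)
    ctrl.move_pose(at(-.10,.14),q); held()
    ctrl.move_l(at(-.10,zb),vel=.15)
    w=np.array(sensors.get_state()['wrist_force'])
    hit=ctrl.move_l(at(-.012,zb),vel=vel,max_force=8)
    s=sensors.get_state(); print('in',hit,((np.array(s['ee_pos'])[:2]-S)@U)+.062,np.array(s['wrist_force'])-w)
    if hit: raise SystemExit
    hit=ctrl.move_l(at(xs,zb),vel=.03,max_force=6)
    s=sensors.get_state(); x=((np.array(s['ee_pos'])[:2]-S)@U)+.062; print('push',hit,x,np.array(s['wrist_force'])-w,s['ee_pos'],s['t'])
    return x,hit
E
python3 - <<'E'
from h import *
x,hit=insert(ZP+.004,.006)
E
```

```text
held: tail tool-x 0.016398710478227836 top/tool-z -0.005566814458274741 n 405
in False -0.012145541725876091 [-0.80844386 -0.66470946 -0.21755265]
push True 0.0026307137241543613 [ 0.54509009  0.12284628 -1.57943511] [ 0.52556976 -0.00253589  0.06289424] 11.3083
```

Contact at +2.6 mm matches the expected +3 mm, so the calibration is good. I'll back off slightly, lower to contact, release and retreat.

```bash
cat >> h.py <<'E'
def setdown(x,zb):
    ctrl.move_l(at(x,zb),vel=.03)
    hit=ctrl.move_l(at(x,zb-.010),vel=.02,max_force=4)
    s=sensors.get_state(); print('down',hit,s['ee_pos'],s['wrist_force'])
    fingers.ungrasp()
    s=sensors.get_state(); p=s['ee_pos']
    ctrl.move_l([*(np.array(p[:2])-.085*U),p[2]+.003],vel=.15)
    ctrl.move_l([*(np.array(p[:2])-.085*U),.16],vel=.25)
    print('t',sensors.get_state()['t'])
E
python3 - <<'E'
from h import *
setdown(.001,ZP+.004)
im,d=vision.capture('wrist'); save('p1',im)
E
```

```text
down True [ 0.52417015 -0.0026678   0.06120567] [-0.88921484  0.41780323  4.02325152]
t 13.6417
```

View pics/p1.png

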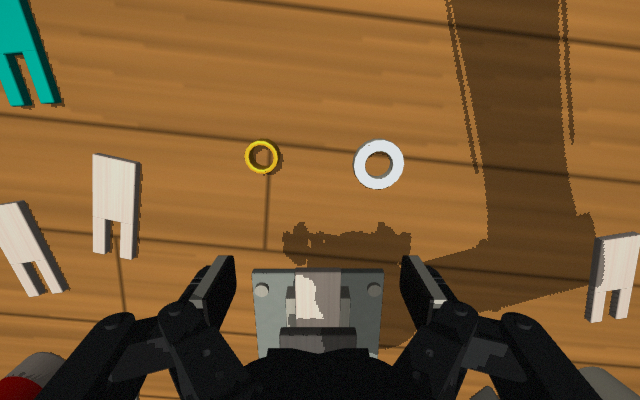

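Plate 1 is lying squarely in the slot, with its tail showing at about (320,285). Now plate 2, the right near one at the left edge of this view (117,205).

```bash
python3 - <<'E'
from h import *
pick((.5102,-.2337),-.131)
x,hit=insert(.0715,.006)
np.save('x.npy',[x])
E
```

```text
seen (np.float64(0.0013111076441833164), array([ 0.51113222, -0.23272122]), np.float32(-0.12846601), (113.0636215209961, 42.842254638671875))
plate top z 0.34208967178558575
hit False
grip 0.04139597448510141 81.31592631340027 [ 0.45020052 -0.22501149  0.00308221] [-1.72614161  0.27682892  5.72104589]
up 0.04102193120974634 80.9526264667511 17.9667
held: tail tool-x 0.01611616093508872 top/tool-z -0.005641122036915431 n 406
in False -0.012158688150178454 [1.88402339 0.21237136 0.20695081]
push True 0.0024597756185809755 [1.21396298 0.07851289 0.15175641] [ 0.52539896 -0.00254624  0.07313559] 21.625
```

```bash
python3 - <<'E'
from h import *
setdown(.001,.0715)
ctrl.move_pose([.50,.01,.16],tq(.6)); ctrl.sleep(.2)
c=cam('wrist'); im,d=vision.capture('wrist'); P=cloud(c,d)
cv2.imwrite('pics/p2.png',cv2.resize(cv2.rotate(im[105:265,220:400],cv2.ROTATE_180),None,fx=3.7,fy=3.7,interpolation=cv2.INTER_CUBIC)[:,:,::-1])
for v in range(120,225,4): print(v,P[v,308].round(4))
q=P[(abs(P[...,2]-.2)<.02)&(np.hypot(P[...,0]-.639,P[...,1]-.01)<.03)]; print(len(q),np.median(q,0) if len(q) else '')
pt=S+.055*U; print(pt,ctrl.inverse_kinematics([*pt,.2],quat(PSI+np.pi)),ctrl.inverse_kinematics([*pt,.2],quat(PSI-np.pi/2)),sensors.get_state()['t'])
E
```

```text
down True [ 0.52416737 -0.00270734  0.07125526] [-0.57519395  0.31775328  2.60372962]
t 23.9167
120 [ 0.5315  0.     -0.0012]
124 [ 5.363e-01 -1.000e-04 -1.100e-03]
128 [ 5.409e-01 -2.000e-04 -7.000e-04]
132 [ 5.436e-01 -3.000e-04  2.200e-03]
136 [ 5.45e-01 -2.00e-04  6.60e-03]
140 [ 5.465e-01 -2.000e-04  1.080e-02]
144 [0.5069 0.0019 0.0607]
148 [0.5075 0.0019 0.0646]
152 [0.5079 0.002  0.0686]
156 [0.5076 0.0021 0.0732]
160 [0.5079 0.0022 0.0772]
164 [0.5127 0.002  0.0767]
168 [0.5162 0.002  0.0776]
172 [0.5212 0.0018 0.0772]
176 [0.5264 0.0017 0.0767]
180 [0.5303 0.0016 0.0775]
184 [0.5356 0.0014 0.0773]
188 [0.541  0.0013 0.0772]
192 [0.5461 0.0011 0.0773]
196 [0.5522 0.0009 0.077 ]
200 [0.557  0.0008 0.0777]
204 [0.564  0.0006 0.077 ]
208 [0.5545 0.0011 0.0882]
212 [0.5546 0.0012 0.0923]
216 [0.555  0.0012 0.0961]
220 [0.5607 0.0011 0.0964]
224 [0.5671 0.0009 0.0964]
340 [0.61136791 0.00785703 0.18480658]
[0.63928545 0.00967378] [ 0.32752669  0.14307678  0.13779237  0.         -1.56551192 -1.79132302] [ 0.32752669  0.14307678  0.13779237  0.         -1.56551192 -0.22052669] 24.7917
```

View pics/p2.png

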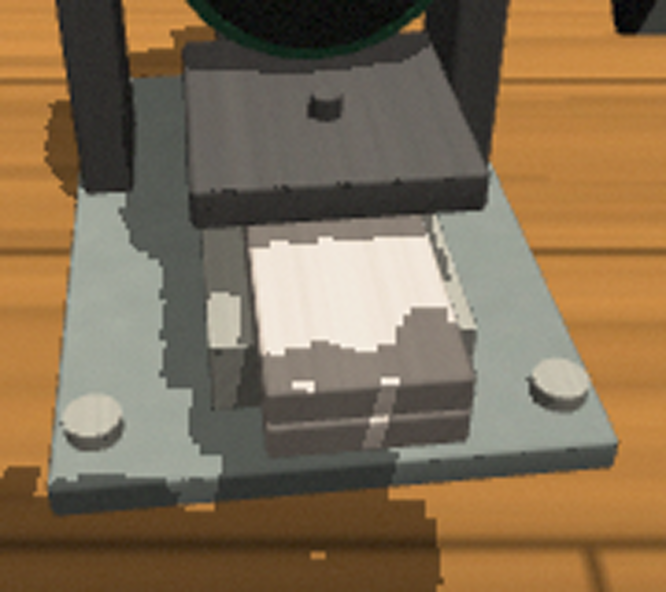

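The two plates are stacked flush, aligned and home, with their tails coincident at x≈0.5077 and the top at 0.0772. Now I'll press on the terminal box.

```bash
python3 - <<'E'
from h import *
q=quat(PSI+np.pi); p=S+.055*U
ctrl.move_l([.48,.01,.29],vel=.3); fingers.close(40)
ctrl.move_pose([*p,.25],q)
ctrl.move_l([*p,.208],vel=.1)
w=np.array(sensors.get_state()['wrist_force']); print('free',w)
print(ctrl.move_l([*p,.180],vel=.02,max_force=15))
for _ in range(3):
    s=sensors.get_state(); print(s['ee_pos'],s['wrist_force'],s['t']); ctrl.sleep(.4)
E
```

```text
free [-0.02888749 -0.60594583  0.37321202]
True
[0.63947529 0.00960654 0.19335261] [0.34583931 0.70309418 4.74334303] 28.725
[0.63947441 0.00960993 0.19333145] [-1.61498414  1.55846745  4.68470728] 29.125
[0.63946417 0.00959265 0.19334118] [-0.92765099  0.77056361  5.5576927 ] 29.525
```

It bites at z≈0.1933, while the stop would be about 0.186. The push has relaxed to about 5 N, so I'll raise it in small steps to roughly 15 N.

```bash
python3 - <<'E'
from h import *
p=S+.055*U; z=sensors.get_state()['ee_pos'][2]
for i in range(25):
    z-=.0004; ctrl.move_l([*p,z],vel=.01); ctrl.sleep(.15)
    F=np.mean([sensors.get_state()['wrist_force'][2] for _ in range(1)])
    print(round(z,4),round(F,1),end='; ')
    if F>15: break
for _ in range(4): ctrl.sleep(.3); s=sensors.get_state(); print(np.round(s['wrist_force'],1),np.round(s['ee_pos'],4),s['t'])
E
```

```text
0.1929 5.4; 0.1925 6.2; 0.1921 9.1; 0.1917 8.9; 0.1913 9.8; 0.1909 11.2; 0.1905 12.3; 0.1901 13.9; 0.1897 14.9; 0.1893 15.5; [-5.8  1.7 15.4] [0.6395 0.0096 0.1932] 34.225
[-7.4  3.7 17. ] [0.6395 0.0095 0.1932] 34.525
[-6.4  3.1 17. ] [0.6395 0.0096 0.1933] 34.825
[-5.8  2.7 16.3] [0.6395 0.0096 0.1932] 35.125
```

The push holds at about 16 N and z stays at 0.1932, so the stack is held tight. Handing in.

```bash
python3 -c "
from h import *
print(ctrl.finish_job())"
```

```text
the job is handed in; nothing more can be done
None
```

I slid two plates fully home around the stud and handed the job in with the arm still pressing the pump down on the stack at about 16 N. The two spare plates and everything else on the bench were left untouched.

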